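# Show where the peeler is in the drawer

## Robot

A 6-joint arm with a two-finger parallel gripper is mounted at the origin on a cart in front of the work surface, level with it; the furniture and walls round the work are solid. World frame = base frame: x ahead of the robot, y to its left, z up, the work surface at z = 0. Lengths are in m, angles in degrees, forces in N, time in s.
With the tool pointing down it reaches from about 0.35 to 0.975 m from the base axis. Payload 4.9 kg.
Tool frame: the origin (TCP) lies midway between the tips of the shut fingers; the grasp point (between the pads) lies 19 mm behind it; z points along the fingers, y is the direction in which the jaws open and shut (so a half turn about z gives the same grasp; the last joint's range is limited). The gripper opens to 85 mm and grips with 20 to 120 N. Pads are 22 mm wide; open, the fingers measure 114 mm over their backs; the gripper's body (76 mm by 85 mm) begins 54 mm behind the grasp point. The pads swing forward as they close: fully open they stand 13 mm farther back than shut.
Start: joints at [-73.396, 3.019, 92.412, -0, 84.569, -6.818], TCP at [0.248, -0.573, 0.231] pointing down, gripper open.
Joint ranges: [-172.51, 172.51], [-57.92, 126.97], [3.15, 148.05], [-58.71, 238.71], [5.1, 150.11], [-179.66, 179.66]. Speed limits (degrees/s): [147.25, 147.25, 180, 180, 180, 180].

## Interface

Orientations are given as a 3x3 rotation matrix whose columns are the frame's x, y, z axes.
In Python, from rig import ctrl, grab_frame, camera_params, workorder gives the robot as it stands.
- The arm moves only by the shell command python3 -m handwheel 'ROWS' [FORCE]. ROWS is JSON, a list of rows, each an object of numbers: "x", "y", "z": the shift along the tool's x, y, z in mm; "turn": the turn about the tool's z in degrees; "grip": the finger opening in mm, from 0 to 85.4. A call has 1 to 12 rows; each row is the pose to reach, as a shift and turn from the pose commanded when the call began, along the tool's axes at that moment; what a row does not reach only later rows make up. A row lasts 1/8 s, in which the tool goes at most 62.5 mm and 10.7 degrees, less where a joint would pass 70% of its speed; a pose out of reach is approached as far as the arm can. A call with a gripper value outside its range is refused whole. The fingers move at their own pace and stop on an object; FORCE is the grip in N (left out, the last holds). Time passes only in rows, so rows that repeat a pose let the fingers close. It gives the time, the measured TCP pose, the force and the opening at its end, in the units of the state.
- ctrl.get_obs(): the state, without advancing time (a new reading comes with each control period).
- grab_frame(name): name is "side" or "top"; returns (picture, depth): 420x560x3 uint8, red, green, blue; 420x560 float32, m along the optical axis (not along the pixel's ray), 0 where there is no reading.
- camera_params(name): a dict with "camera_matrix" (3x3 intrinsics, pixels), "extrinsics" (4x4, takes a point from world to camera coordinates). Camera axes: x right, y up, looking along -z (the intrinsics and any distortion apply to the point x, -y, -z); pixel columns grow to the right and rows downward; lengths in m; the calibration is good to about 2 mm. A picture is of the moment at which its call begins. camera_params takes no time and is no camera call.
- workorder.close_job(): hands the job in, once; it reports no verdict.
The state is a dict: "time": time; "q": joint angles; "joint_vel": joint speeds; "tau": joint torques, N m; "ee_pos": TCP position; "tool_rot": TCP orientation; "force": force on the tool from outside, world axes, zero at the start; "moment": the same for the moment, N m; "gripper_width": opening from 0.0 (shut) to 1.0 (fully open).
Only numpy, scipy, OpenCV 4.12 (cv2) and the standard library are available. Lean on these libraries where they do the work, as an engineer would, in place of code of your own. Each camera call takes 0.05 s, during which the arm holds its last target. There are 200 camera calls.

## Task

I can't find the peeler: draw the drawer of the little wooden unit on the worktop all the way out by its handle (a fingertip hooked behind the bar is enough) and point at the peeler among the things inside, fingertips over the middle of it and no more than about 5 cm above it. Keep pointing for three seconds and finish there, touching nothing and with the drawer open, so that I can see which one you mean. Do not touch or pick up anything in the drawer, and leave the mug, mills and glass where they stand.

Things in the scene. Friction and masses are not known exactly. Their poses are not given: they have to be found in the camera images.
- drawer_unit: low wooden countertop unit with one drawer, 240 deep (x) x 270 wide (y) x 92 high mm, fixed to the worktop; origin at the centre of its underside, z up; its front looks along its own -x, toward the robot (it stands ahead and to the left, turned about 0.5 rad). The carcass's front edge lies at its x = -106 mm, the shut drawer front's face at x = -120 mm, its top edge 77 mm above the worktop
- drawer (a joint): how far the drawer is drawn out, in m: 0 shut, 0.145 fully out at its stop; starts at 0 to 0.015; moves along the unit's own -x with some 1.5 N of friction and stays where left. Inside, above the worktop: floor 25 mm, dividers 53 mm, sides 62 mm. Three equal compartments side by side, each 194 mm front to back and 70 mm wide, centres 75 mm apart
- drawer_handle (a point): middle of the drawer's steel bow handle: a round bar 10 mm thick and 128 mm long, lying level along the unit's y, 50 mm above the worktop; moves with the drawer. Between the bar and the drawer front is a gap of 37 mm, open from above and below, into which fingertips go down from above; its two ends bend back to the drawer front 64 mm either side of this point
- peeler: vegetable peeler, black handle and metal blade end, 170 x 25 x 18 mm, lying loose roughly front to back in one of the drawer's three equal compartments; origin at the centre of its underside (on the drawer's floor), x along its length. Hidden under the unit's top while the drawer is shut; rides out with the drawer
- teaspoon: steel teaspoon, 130 x 26 x 11 mm, loose in another of the three compartments; origin at the centre of its underside, x along its length
- pen: slim pale ball pen, 145 long, 11 thick, loose in the third compartment; origin at the centre of its underside, y along its length
- mug: green and white mug, 93 high, 127 over its handle, standing loose on top of the unit; origin at the centre of its underside
- pepper_mill: wooden pepper mill of lighter wood, 58 across, 170 high, standing loose on the worktop to the right of the unit; origin at the centre of its underside
- salt_mill: the same mill in dark wood, 58 across, 170 high, standing loose on the worktop to the right of the unit; origin at the centre of its underside
- tumbler: clear drinking glass, 80 across, 88 high, standing loose on the worktop before the sink; origin at the centre of its underside

How it is judged (in metres and radians):
On the way, in this order (a step that is already met when the one before it is completed fails the run):
1. the drawer is drawn out all the way (at least 130 of its 145 mm) (value of joint drawer above 0.13 m), for 0.1 s.
2. the fingertips point at the peeler from just above, touching nothing, for two and a half seconds (x of the grasp point in the frame of peeler between -0.075 and 0.075 m and y of the grasp point in the frame of peeler between -0.03 and 0.03 m and z of the grasp point in the frame of peeler between 0.018 and 0.11 m and contact force between each of the arm, the fingers and anything else below 0.3 N), for 2.5 s.
At the end, for the whole second after the job is handed in: the drawer is at least 130 of 145 mm out and at rest with its three things lying on its floor, and the grasp point stays over the peeler: within 75 mm of its centre along its length and 30 mm across it, less than 110 mm above its underside, with no contact (all of step 2 and value of joint drawer above 0.13 m and velocity of joint drawer between -0.01 and 0.01 m/s and height (world z) of each of peeler, teaspoon, pen below 0.035 m and linear speed of each of peeler, teaspoon, pen below 0.02 m/s); the robot touches nothing.
It fails at once if a thing in the drawer is touched (contact force between any of the fingers, the arm and peeler above 0.5 N or contact force between any of the fingers, the arm and teaspoon above 0.5 N or contact force between any of the fingers, the arm and pen above 0.5 N).
It fails at once if a thing in the drawer is lifted (height (world z) of any of peeler, teaspoon, pen above 0.05 m).
It fails at once if the mug, a mill or the glass is shifted by more than 20 mm or tipped (distance of any of mug, pepper_mill, salt_mill, tumbler from where it was at the start of the episode above 0.02 m or angle between any of mug, pepper_mill, salt_mill, tumbler's own z axis and vertical above 0.3 rad).
It also fails if it takes over 48 s, if anything falls off the work surface, if the arm or the gripper's body presses on something with over 40 N, if the wrist force passes 120 N, or if a joint passes its speed limit or range.

## Working session

There is one attempt and no reset: what is moved stays moved. The work goes in short steps, Python scripts to look and compute and a shell command to move; the robot and the scene stay as the last step left them, time stands still between calls to the robot, and variables do not carry over. Pictures are saved under pics/ and viewed, about 8 in all and at most 12, crops included, and the job is handed in when it is done.

```bash
ls; mkdir -p pics; cat > h.py <<'E'
import numpy as np, cv2
from rig import ctrl, grab_frame, camera_params, workorder
def snap(n,f):
    p,d=grab_frame(n); cv2.imwrite(f'pics/{f}.png',p[:,:,::-1]); np.save(f'pics/{f}.npy',d); return p,d
def pts(n,d):
    c=camera_params(n);K=np.array(c['camera_matrix']);E=np.array(c['extrinsics'])
    v,u=np.mgrid[:d.shape[0],:d.shape[1]]
    P=np.stack([(u-K[0,2])/K[0,0]*d,-(v-K[1,2])/K[1,1]*d,-d],-1)
    return (P-E[:3,3])@E[:3,:3]   # R^T(p-t)
def ray(n,u,v,z):
    c=camera_params(n);K=np.array(c['camera_matrix']);E=np.array(c['extrinsics'])
    r=np.array([(u-K[0,2])/K[0,0],-(v-K[1,2])/K[1,1],-1])@E[:3,:3];o=-E[:3,3]@E[:3,:3]
    return o+r*(z-o[2])/r[2]
def project(n,p):
    c=camera_params(n);K=np.array(c['camera_matrix']);E=np.array(c['extrinsics'])
    q=E[:3,:3]@p+E[:3,3]; return K[0,0]*q[0]/-q[2]+K[0,2],K[1,1]*q[1]/q[2]+K[1,2]
def st():
    o=ctrl.get_obs(); print(o['time'],np.round(o['ee_pos'],4),np.round(o['force'],1),o['gripper_width']); print(np.round(o['tool_rot'],3).tolist()); return o
E
python3 - <<'E'
from h import *
for n in('side','top'):
    print(n,{k:np.round(v,3).tolist() if not isinstance(v,str) else v for k,v in camera_params(n).items()})
    snap(n,n+'0')
a=cv2.imread('pics/side0.png');b=cv2.imread('pics/top0.png');
st()
E
```

```text
pics
side {'camera_matrix': [[451.822, 0.0, 276.557], [0.0, 451.822, 205.904], [0.0, 0.0, 1.0]], 'extrinsics': [[0.496, 0.868, -0.005, -0.359], [-0.718, 0.414, 0.559, 0.298], [0.487, -0.274, 0.829, -1.748], [0.0, 0.0, 0.0, 1.0]]}
top {'camera_matrix': [[520.384, 0.0, 276.322], [0.0, 520.384, 216.203], [0.0, 0.0, 1.0]], 'extrinsics': [[0.018, -1.0, 0.001, 0.084], [0.991, 0.018, 0.135, -0.579], [-0.135, -0.002, 0.991, -1.252], [0.0, 0.0, 0.0, 1.0]]}
0.1 [ 0.2483 -0.5729  0.2302] [ 0.4  0.  -0.8] 0.9975245788736532
[[0.918, 0.397, -0.001], [0.397, -0.918, 0.002], [0.0, -0.002, -1.0]]
```

View pics/side0.png

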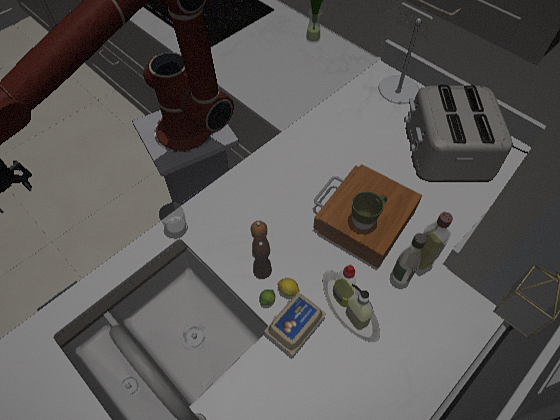

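View pics/top0.png

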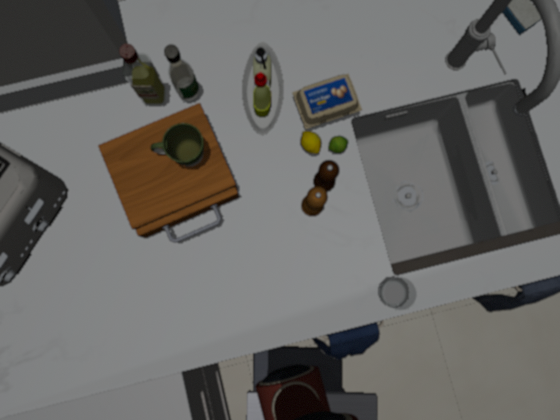

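The side view shows the unit near (367,210) with its handle near (325,197). In the top view the unit is near (168,170), the handle bar runs from about (168,237) to (222,222), the mug is at (185,145), and the mills are at (315,200) and (327,175).

```bash
python3 - <<'E'
from h import *
for n,box in(('top',(90,95,250,245)),('side',(300,150,430,275))):
    im=cv2.imread(f'pics/{n}0.png');d=np.load(f'pics/{n}0.npy');P=pts(n,d)
    x0,y0,x1,y1=box;m=np.zeros(d.shape,bool);m[y0:y1,x0:x1]=1
    hsv=cv2.cvtColor(im,cv2.COLOR_BGR2HSV)
    t=m&(np.abs(P[...,2]-.092)<.006)&(hsv[...,1]>110)
    q=P[t]; r=cv2.minAreaRect(q[:,:2].astype(np.float32)); print(n,'top z',np.median(q[:,2]),r)
    h=m&(hsv[...,1]<60)&(np.abs(P[...,2]-.05)<.02)&(d>0)
    q=P[h]; print(len(q))
    if n=='top': X0=q
    yaw=np.arctan2(*np.array([0,0])) if 0 else 0
    # handle by position: in front of the unit
    q=q[q[:,0]<0.60] if n=='top' else q
    r=cv2.minAreaRect(q[:,:2].astype(np.float32)); print('handle',np.median(q,0),r, np.percentile(q[:,2],[5,50,95]))
E
python3 - <<'E'
from h import *
for u,v in((168,237),(222,222),(193,231)): print('top',ray('top',u,v,.055))
a=cv2.resize(cv2.imread('pics/top0.png')[100:250,90:250],None,fx=3,fy=3)
b=cv2.resize(cv2.imread('pics/side0.png')[150:275,300:430],None,fx=3,fy=3)
c=np.zeros((450,870,3),np.uint8);c[:450,:480]=a;c[:375,480:870]=b
cv2.imwrite('pics/c1.png',cv2.convertScaleAbs(c[:,:],alpha=1.5)[:, :800])
E
```

```text
top top z 0.09240314340891034 ((0.7260485291481018, 0.3771955668926239), (0.3040401339530945, 0.26674556732177734), 24.82843017578125)
465
handle [0.53992957 0.29473461 0.05486652] ((0.5409734845161438, 0.3289719223976135), (0.059618234634399414, 0.20570805668830872), 18.529205322265625) [0.04751528 0.05486652 0.06067857]
side top z 0.09251669666102909 ((0.6950058937072754, 0.3594830632209778), (0.2269541621208191, 0.27144402265548706), 24.870267868041992)
402
handle [0.60094202 0.35550372 0.05212981] ((0.6769307851791382, 0.39699429273605347), (0.3979535400867462, 0.5081086158752441), 55.99350357055664) [0.0320287  0.05212981 0.06537965]
top [0.51940022 0.35708877 0.055     ]
top [0.5585818  0.22670154 0.055     ]
top [0.53518379 0.29676285 0.055     ]
```

View pics/c1.png

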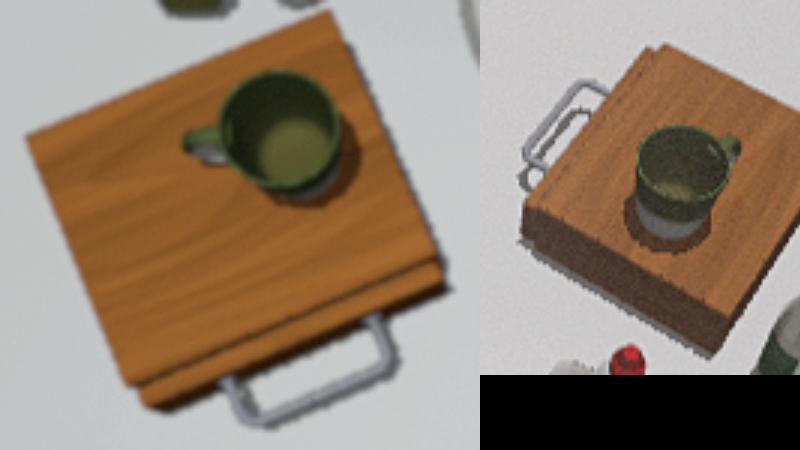

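The crop shows the bar's top-view ends near full-image pixels (177,239) and (220,222), and the drawer is nearly shut. Next I fit the bar in the unit's frame from both views.

```bash
cat >> h.py <<'E'
YAW=np.deg2rad(24.85); UR=np.array([[np.cos(YAW),-np.sin(YAW),0],[np.sin(YAW),np.cos(YAW),0],[0,0,1]]); UO=np.array([.6887,.3566,0])
E
python3 - <<'E'
from h import *
for n in('top','side'):
    im=cv2.imread(f'pics/{n}0.png');d=np.load(f'pics/{n}0.npy');P=pts(n,d);Q=(P-UO)@UR
    hsv=cv2.cvtColor(im,cv2.COLOR_BGR2HSV)
    t=(hsv[...,1]>110)&(abs(Q[...,2]-.092)<.004)&(abs(Q[...,0])<.14)&(abs(Q[...,1])<.16)
    q=Q[t];print(n,'roof u-range',np.percentile(q,[.5,99.5],axis=0).round(4).tolist())
    t=(hsv[...,1]>110)&(abs(Q[...,2]-.077)<.004)&(Q[...,0]<-.1)&(Q[...,0]>-.16)&(abs(Q[...,1])<.16)
    q=Q[t];print('front u',len(q),np.percentile(q,[1,99],axis=0).round(4).tolist() if len(q) else'')
    b=(Q[...,2]>.035)&(Q[...,2]<.07)&(Q[...,0]<-.145)&(Q[...,0]>-.2)&(abs(Q[...,1])<.09)
    q=Q[b];print('bar',len(q),np.median(q,0).round(4),np.percentile(q,[2,98],axis=0).round(4).tolist())
    qq=q[abs(q[:,1])<.05];print('slope',np.polyfit(qq[:,1],qq[:,0],1))
bar=None
for a,b in(((177.3,239.3),(316.7,201.7)),((220,221.7),(334.3,178))):
    # triangulate, noting ends may be swapped
    o1,o2=ray('top',*a,.2),ray('side',*b,.2);e1,e2=ray('top',*a,0),ray('side',*b,0)
    d1,d2=e1-o1,e2-o2;s=np.linalg.lstsq(np.stack([d1,-d2],1),o2-o1,rcond=None)[0]
    p,q=o1+d1*s[0],o2+d2*s[1];print('tri',p.round(3),q.round(3))
o=st();R=np.array(o['tool_rot'])
E
```

```text
top roof u-range [[-0.1081, -0.1286, 0.0882], [0.1136, 0.135, 0.0959]]
front u 698 [[-0.1266, -0.1236, 0.0732], [-0.1086, 0.1282, 0.0809]]
bar 274 [-0.1673  0.0039  0.055 ] [[-0.1733, -0.0633, 0.0485], [-0.1468, 0.0704, 0.0608]]
slope [-0.00022896 -0.16882567]
side roof u-range [[-0.1038, -0.1333, 0.0881], [0.1196, 0.1313, 0.0959]]
front u 187 [[-0.1208, -0.127, 0.0733], [-0.1094, 0.1237, 0.0809]]
bar 122 [-1.624e-01  1.000e-04  5.400e-02] [[-0.1702, -0.0645, 0.0477], [-0.1467, 0.0683, 0.0602]]
slope [-8.16188535e-05 -1.64329549e-01]
tri [ 0.525  0.357 -0.066] [ 0.501  0.295 -0.08 ]
tri [0.547 0.221 0.15 ] [0.585 0.287 0.162]
0.1 [ 0.2483 -0.5729  0.2302] [ 0.4  0.  -0.8] 0.9975245788736532
[[0.918, 0.397, -0.001], [0.397, -0.918, 0.002], [0.0, -0.002, -1.0]]
```

```bash
python3 - <<'E'
from h import *
g=UO+UR@[-.1425,.002,0];o=st();R=np.array(o['tool_rot'])
print('gap',g,'rel tool mm',((np.r_[g[:2],.23]-o['ee_pos'])@R*1000).round(1))
im=cv2.imread('pics/top0.png');d=np.load('pics/top0.npy');Q=(pts('top',d)-UO)@UR
t=(Q[...,2]>.11)&(abs(Q[...,0])<.2)&(abs(Q[...,1])<.2);print('mug',np.percentile(Q[t],[1,99],axis=0).round(3).tolist())
P=pts('top',d)[150:215,300:345];t=P[...,2]>.1;print('mills',np.percentile(P[t],[1,99],axis=0).round(3).tolist())
E
```

```text
0.1 [ 0.2483 -0.5729  0.2302] [ 0.4  0.  -0.8] 0.9975245788736532
[[0.918, 0.397, -0.001], [0.397, -0.918, 0.002], [0.0, -0.002, -1.0]]
gap [0.55855343 0.29853004 0.        ] rel tool mm [ 631.1 -676.3    1.6]
mug [[-0.035, -0.141, 0.112], [0.199, 0.009, 0.249]]
mills [[0.403, -0.046, 0.116], [0.693, 0.092, 1.319]]
```

```bash
python3 -m handwheel '[{"x":200,"y":-220,"z":-20,"turn":-1.5,"grip":0},{"x":200,"y":-220,"z":-20,"turn":-1.5,"grip":0},{"x":200,"y":-220,"z":-20,"turn":-1.5,"grip":0},{"x":200,"y":-220,"z":-20,"turn":-1.5,"grip":0},{"x":200,"y":-220,"z":-20,"turn":-1.5,"grip":0},{"x":400,"y":-430,"z":-20,"turn":-1.5,"grip":0},{"x":400,"y":-430,"z":-20,"turn":-1.5,"grip":0},{"x":400,"y":-430,"z":-20,"turn":-1.5,"grip":0},{"x":400,"y":-430,"z":-20,"turn":-1.5,"grip":0},{"x":400,"y":-430,"z":-20,"turn":-1.5,"grip":0},{"x":580,"y":-676,"z":-20,"turn":-1.5,"grip":0},{"x":580,"y":-676,"z":-20,"turn":-1.5,"grip":0}]'
python3 -c "
from h import *
o=st();R=np.array(o['tool_rot']);g=UO+UR@[-.1425,.002,0]
print(((np.r_[g[:2],.15]-o['ee_pos'])@R*1000).round(1),np.round(o['q'],1))"
```

```text
time: 1.6
ee_pos: [0.4721, 0.1039, 0.251]
tool_rot: [[0.907, 0.421, 0.0], [0.421, -0.907, -0.0], [-0.0, 0.0, -1.0]]
force: [0.8, 0.1, -0.6]
gripper_width: -0.004
1.6 [0.4721 0.1039 0.251 ] [ 0.8  0.1 -0.6] -0.004149427420946471
[[0.907, 0.421, 0.0], [0.421, -0.907, -0.0], [-0.0, 0.0, -1.0]]
[ 160.4 -140.2  101. ] [  3.6 -17.6 109.3  -0.   88.3  68.7]
```

```bash
python3 -m handwheel '[{"x":60,"y":-80,"z":0},{"x":60,"y":-80,"z":0},{"x":160,"y":-140,"z":40},{"x":160,"y":-140,"z":90},{"x":160,"y":-140,"z":100},{"x":160,"y":-140,"z":100},{"x":160,"y":-140,"z":100},{"x":160,"y":-140,"z":100}]'
python3 -c "
from h import *
o=st();R=np.array(o['tool_rot']);g=UO+UR@[-.1425,.002,0]
print(((np.r_[g[:2],.036]-o['ee_pos'])@R*1000).round(1))
snap('top','t1');snap('side','s1')
a=cv2.resize(cv2.imread('pics/top0.png')[100:260,90:250]*0+cv2.imread('pics/t1.png')[100:260,90:250],None,fx=2.5,fy=2.5)
b=cv2.resize(cv2.imread('pics/s1.png')[110:270,270:430],None,fx=2.5,fy=2.5)
cv2.imwrite('pics/c2.png',cv2.convertScaleAbs(np.hstack([a,b]),alpha=1.6))"
```

```text
1.6 [0.4721 0.1039 0.251 ] [ 0.8  0.1 -0.6] -0.004149427420946471
[[0.907, 0.421, 0.0], [0.421, -0.907, -0.0], [-0.0, 0.0, -1.0]]
[ 160.4 -140.2  215. ]$[0]: bad value
```

View pics/c2.png

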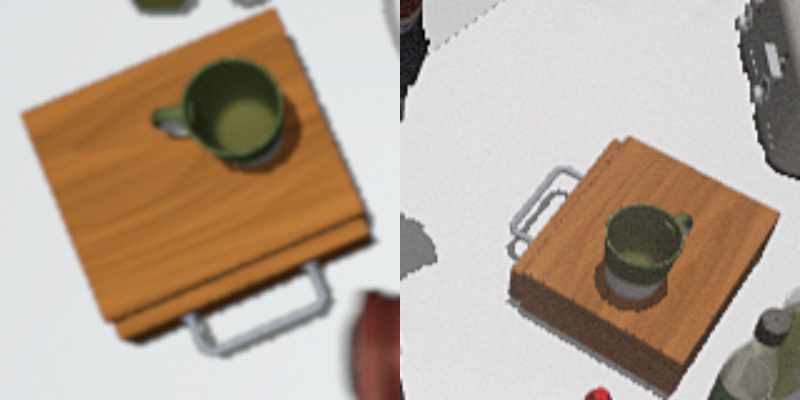

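The call was refused because rows apparently need every field, so the arm is still back and the handle is clear and unmoved. I'll resend with full rows.

```bash
python3 -m handwheel '[{"x":60,"y":-80,"z":0,"turn":0,"grip":0},{"x":60,"y":-80,"z":0,"turn":0,"grip":0},{"x":160,"y":-140,"z":40,"turn":0,"grip":0},{"x":160,"y":-140,"z":90,"turn":0,"grip":0},{"x":160,"y":-140,"z":100,"turn":0,"grip":0},{"x":160,"y":-140,"z":100,"turn":0,"grip":0},{"x":160,"y":-140,"z":100,"turn":0,"grip":0},{"x":160,"y":-140,"z":100,"turn":0,"grip":0}]' && 
python3 -c "
from h import *
o=st();R=np.array(o['tool_rot']);g=UO+UR@[-.1425,.002,0]
print(((np.r_[g[:2],.036]-o['ee_pos'])@R*1000).round(1))
snap('top','t1');snap('side','s1')
a=cv2.resize(cv2.imread('pics/t1.png')[100:260,90:250],None,fx=2.5,fy=2.5)
b=cv2.resize(cv2.imread('pics/s1.png')[110:270,270:430],None,fx=2.5,fy=2.5)
cv2.imwrite('pics/c3.png',cv2.convertScaleAbs(np.hstack([a,b]),alpha=1.6))"
```

```text
time: 2.7
ee_pos: [0.5593, 0.296, 0.1539]
tool_rot: [[0.907, 0.421, 0.004], [0.421, -0.907, 0.001], [0.004, 0.0, -1.0]]
force: [-0.5, 0.0, 0.6]
gripper_width: 0.003
2.7 [0.5593 0.296  0.1539] [-0.5  0.   0.6] 0.0025170849072606995
[[0.907, 0.421, 0.004], [0.421, -0.907, 0.001], [0.004, 0.0, -1.0]]
[ -0.   -2.7 117.9]
```

View pics/c3.png

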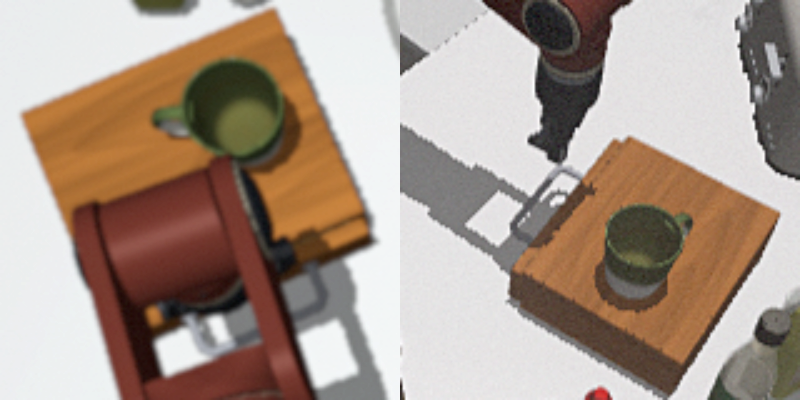

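The gripper hangs above the handle gap and clear of the mug, so I descend, checking force partway.

```bash
python3 -m handwheel '[{"x":0,"y":-2,"z":30,"turn":0,"grip":0},{"x":0,"y":-2,"z":60,"turn":0,"grip":0},{"x":0,"y":-2,"z":75,"turn":0,"grip":0},{"x":0,"y":-2,"z":85,"turn":0,"grip":0},{"x":0,"y":-2,"z":92,"turn":0,"grip":0},{"x":0,"y":-2,"z":98,"turn":0,"grip":0},{"x":0,"y":-2,"z":104,"turn":0,"grip":0},{"x":0,"y":-2,"z":104,"turn":0,"grip":0}]'
```

```text
time: 3.8
ee_pos: [0.5572, 0.2981, 0.0469]
tool_rot: [[0.907, 0.421, -0.001], [0.421, -0.907, -0.0], [-0.001, -0.0, -1.0]]
force: [-0.5, 0.5, -0.0]
gripper_width: -0.003
```

No contact. I go 12 mm deeper, then pull along tool −x.

```bash
python3 -m handwheel '[{"x":0,"y":0,"z":6,"turn":0,"grip":0},{"x":0,"y":0,"z":12,"turn":0,"grip":0},{"x":-5,"y":0,"z":12,"turn":0,"grip":0},{"x":-10,"y":0,"z":12,"turn":0,"grip":0},{"x":-16,"y":0,"z":12,"turn":0,"grip":0},{"x":-22,"y":0,"z":12,"turn":0,"grip":0},{"x":-28,"y":0,"z":12,"turn":0,"grip":0},{"x":-34,"y":0,"z":12,"turn":0,"grip":0}]'
```

```text
time: 4.8
ee_pos: [0.5264, 0.2838, 0.0355]
tool_rot: [[0.907, 0.421, 0.0], [0.421, -0.907, 0.0], [0.0, -0.0, -1.0]]
force: [1.6, 0.7, -0.8]
gripper_width: 0.001
```

```bash
python3 -m handwheel '[{"x":-10,"y":0,"z":0,"turn":0,"grip":0},{"x":-20,"y":0,"z":0,"turn":0,"grip":0},{"x":-30,"y":0,"z":0,"turn":0,"grip":0},{"x":-40,"y":0,"z":0,"turn":0,"grip":0},{"x":-50,"y":0,"z":0,"turn":0,"grip":0},{"x":-60,"y":0,"z":0,"turn":0,"grip":0},{"x":-70,"y":0,"z":0,"turn":0,"grip":0},{"x":-80,"y":0,"z":0,"turn":0,"grip":0},{"x":-88,"y":0,"z":0,"turn":0,"grip":0},{"x":-95,"y":0,"z":0,"turn":0,"grip":0},{"x":-101,"y":0,"z":0,"turn":0,"grip":0},{"x":-104,"y":0,"z":0,"turn":0,"grip":0}]'
python3 -m handwheel '[{"x":-3,"y":0,"z":0,"turn":0,"grip":0},{"x":-6,"y":0,"z":0,"turn":0,"grip":0},{"x":-8,"y":0,"z":0,"turn":0,"grip":0},{"x":-8,"y":0,"z":0,"turn":0,"grip":0}]'
```

```text
time: 6.3
ee_pos: [0.4319, 0.2398, 0.0352]
tool_rot: [[0.907, 0.421, -0.0], [0.421, -0.907, -0.0], [-0.0, 0.0, -1.0]]
force: [1.0, 0.7, -0.2]
gripper_width: -0.0
time: 6.8
ee_pos: [0.4246, 0.2365, 0.0351]
tool_rot: [[0.907, 0.421, -0.001], [0.421, -0.907, -0.001], [-0.001, 0.0, -1.0]]
force: [1.4, -0.1, -0.6]
gripper_width: 0.0
```

```bash
python3 -m handwheel '[{"x":-2,"y":0,"z":0,"turn":0,"grip":0},{"x":-4,"y":0,"z":0,"turn":0,"grip":0},{"x":-4,"y":0,"z":0,"turn":0,"grip":0}]'

```

```text
time: 7.18
ee_pos: [0.4233, 0.2358, 0.0356]
tool_rot: [[0.907, 0.421, 0.006], [0.421, -0.907, 0.003], [0.006, 0.0, -1.0]]
force: [8.8, 4.5, -6.6]
gripper_width: -0.001
```

The stop is reached, with force jumping to about 10 N. I'll back off from the bar, rise straight up, and swing aside to look.

```bash
python3 -m handwheel '[{"x":5,"y":0,"z":0,"turn":0,"grip":0},{"x":11,"y":0,"z":0,"turn":0,"grip":0},{"x":11,"y":0,"z":-10,"turn":0,"grip":0},{"x":11,"y":0,"z":-60,"turn":0,"grip":0},{"x":11,"y":0,"z":-120,"turn":0,"grip":0},{"x":11,"y":0,"z":-170,"turn":0,"grip":0},{"x":-40,"y":40,"z":-180,"turn":0,"grip":0},{"x":-70,"y":90,"z":-180,"turn":0,"grip":0},{"x":-100,"y":140,"z":-180,"turn":0,"grip":0},{"x":-120,"y":190,"z":-180,"turn":0,"grip":0},{"x":-120,"y":205,"z":-180,"turn":0,"grip":0},{"x":-120,"y":205,"z":-180,"turn":0,"grip":0}]' &&
python3 -c "
from h import *
snap('top','t2');snap('side','s2')
a=cv2.resize(cv2.imread('pics/t2.png')[150:310,110:270],None,fx=2.5,fy=2.5)
b=cv2.resize(cv2.imread('pics/s2.png')[110:270,250:410],None,fx=2.5,fy=2.5)
cv2.imwrite('pics/c4.png',cv2.convertScaleAbs(np.hstack([a,b]),alpha=1.6))"
```

```text
time: 8.68
ee_pos: [0.3991, -0.0018, 0.2157]
tool_rot: [[0.908, 0.42, -0.0], [0.42, -0.908, 0.001], [0.0, -0.001, -1.0]]
force: [-0.2, 0.5, 0.4]
gripper_width: -0.004
```

View pics/c4.png

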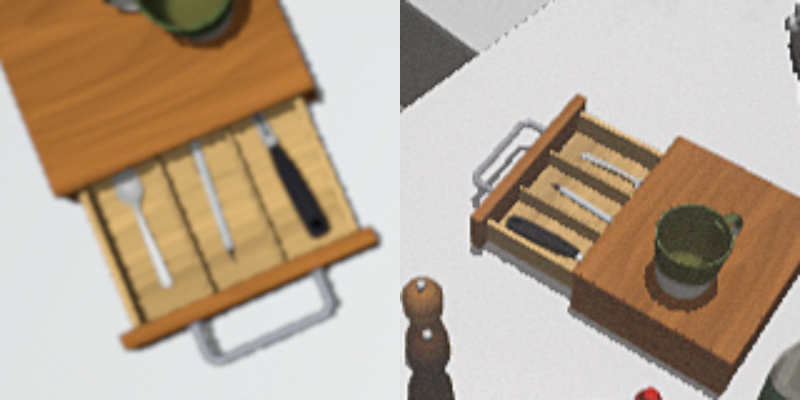

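The drawer is fully out. The peeler (black handle, metal end) is in the right-hand compartment, from about full-image top pixel (237,241) to beyond (214,197). The pen is in the middle and the teaspoon on the left.

```bash
python3 - <<'E'
from h import *
for n in('top','side'):
    im=cv2.imread(f'pics/{n}2.png' if 0 else f'pics/{n[0]}2.png');d=np.load(f'pics/{n[0]}2.npy');Q=(pts(n,d)-UO)@UR
    g=im.max(2).astype(int)
    t=(g<60)&(Q[...,0]>-.26)&(Q[...,0]<-.1)&(Q[...,1]<-.03)&(Q[...,1]>-.12)&(Q[...,2]>.015)&(Q[...,2]<.06)
    k,l,s,_=cv2.connectedComponentsWithStats(t.astype(np.uint8));i=1+s[1:,4].argmax();q=Q[l==i]
    print(n,len(q),'z',np.percentile(q[:,2],[10,50,90]).round(3),'rect',cv2.minAreaRect((q[:,:2]*1000).astype(np.float32)),np.percentile(q,[1,99],axis=0).round(3).tolist())
    f=(im[...,2]>im[...,0]*1.4)&(abs(Q[...,2]-.077)<.006)&(Q[...,0]<-.2)&(Q[...,0]>-.3)&(abs(Q[...,1])<.16);print('front',np.percentile(Q[f],[2,98],axis=0).round(3).tolist())
tip=(ray('top',237.2,241.2,.035)-UO)@UR;b=(ray('top',214,197.2,.035)-UO)@UR;dr=(b-tip)/np.linalg.norm(b-tip)
c=tip+dr*.085;w=UO+UR@c;print('tip',tip,'vis',b,'c',c,'w',w)
o=st();R=np.array(o['tool_rot']);print(((np.r_[w[:2],.2]-o['ee_pos'])@R*1000).round(1))
E
```

```text
top 301 z [0.038 0.042 0.045] rect ((-185.0137939453125, -73.95545959472656), (101.26065826416016, 20.853548049926758), 6.311505317687988) [[-0.235, -0.087, 0.036], [-0.137, -0.064, 0.048]]
front [[-0.267, -0.121, 0.073], [-0.25, 0.127, 0.082]]
side 188 z [0.031 0.04  0.045] rect ((-180.9230194091797, -77.38734436035156), (101.71708679199219, 33.400001525878906), 17.02731704711914) [[-0.23, -0.092, 0.024], [-0.131, -0.067, 0.048]]
front [[-0.262, -0.126, 0.072], [-0.245, 0.121, 0.082]]
tip [-0.22875504 -0.07796376  0.035     ] vis [-0.1038956 -0.0684382  0.035    ] c [-0.14400133 -0.07149788  0.035     ] w [0.58807816 0.23120632 0.035     ]
8.775 [ 0.3989 -0.0005  0.2153] [-0.3  0.2  0. ] 0.0034957499557362196
[[0.906, 0.422, -0.001], [0.422, -0.906, 0.001], [-0.0, -0.001, -1.0]]
[ 269.3 -130.1   15.4]
```

```bash
python3 -m handwheel '[{"x":30,"y":-50,"z":0,"turn":0,"grip":0},{"x":60,"y":-100,"z":0,"turn":0,"grip":0},{"x":110,"y":-127,"z":0,"turn":0,"grip":0},{"x":170,"y":-127,"z":0,"turn":0,"grip":0},{"x":220,"y":-127,"z":0,"turn":0,"grip":0},{"x":255,"y":-127,"z":0,"turn":0,"grip":0},{"x":263,"y":-127,"z":20,"turn":0,"grip":0},{"x":263,"y":-127,"z":60,"turn":0,"grip":0},{"x":263,"y":-127,"z":100,"turn":0,"grip":0},{"x":263,"y":-127,"z":125,"turn":0,"grip":0},{"x":263,"y":-127,"z":133,"turn":0,"grip":0},{"x":263,"y":-127,"z":133,"turn":0,"grip":0}]' &&
python3 -c "
from h import *
o=st();print('tcp in unit',(o['ee_pos']-UO)@UR)
snap('top','t3');snap('side','s3')
a=cv2.resize(cv2.imread('pics/t3.png')[150:310,110:270],None,fx=2.5,fy=2.5)
b=cv2.resize(cv2.imread('pics/s3.png')[110:270,250:410],None,fx=2.5,fy=2.5)
cv2.imwrite('pics/c5.png',cv2.convertScaleAbs(np.hstack([a,b]),alpha=1.6))"
```

```text
time: 10.28
ee_pos: [0.5828, 0.2248, 0.0817]
tool_rot: [[0.907, 0.422, -0.001], [0.422, -0.907, -0.0], [-0.001, -0.0, -1.0]]
force: [0.1, -0.6, -0.1]
gripper_width: 0.003
10.275 [0.5828 0.2248 0.0817] [ 0.1 -0.6 -0.1] 0.002822104463050092
[[0.907, 0.422, -0.001], [0.422, -0.907, -0.0], [-0.001, -0.0, -1.0]]
tcp in unit [-0.15142307 -0.07507294  0.08169505]
```

View pics/c5.png

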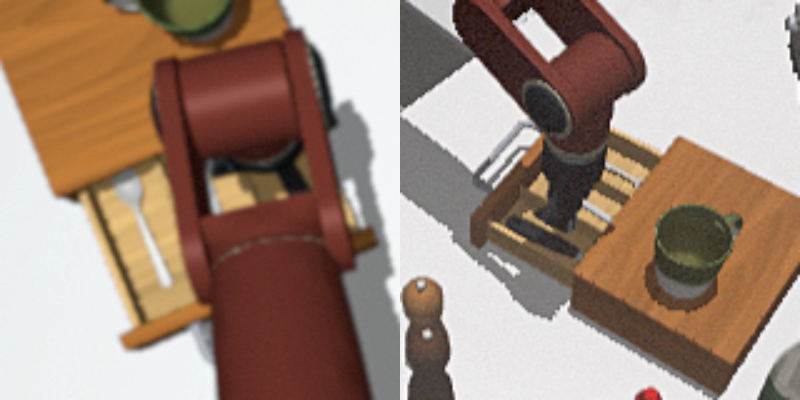

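The fingertips hang over the peeler's middle, nothing is touched, and the drawer and mug are unchanged. I hold for 4.5 s and hand in.

```bash

python3 -m handwheel '[{"x":0,"y":0,"z":0,"turn":0,"grip":0},{"x":0,"y":0,"z":0,"turn":0,"grip":0},{"x":0,"y":0,"z":0,"turn":0,"grip":0},{"x":0,"y":0,"z":0,"turn":0,"grip":0},{"x":0,"y":0,"z":0,"turn":0,"grip":0},{"x":0,"y":0,"z":0,"turn":0,"grip":0},{"x":0,"y":0,"z":0,"turn":0,"grip":0},{"x":0,"y":0,"z":0,"turn":0,"grip":0},{"x":0,"y":0,"z":0,"turn":0,"grip":0},{"x":0,"y":0,"z":0,"turn":0,"grip":0},{"x":0,"y":0,"z":0,"turn":0,"grip":0},{"x":0,"y":0,"z":0,"turn":0,"grip":0}]' >/dev/null
python3 -m handwheel '[{"x":0,"y":0,"z":0,"turn":0,"grip":0},{"x":0,"y":0,"z":0,"turn":0,"grip":0},{"x":0,"y":0,"z":0,"turn":0,"grip":0},{"x":0,"y":0,"z":0,"turn":0,"grip":0},{"x":0,"y":0,"z":0,"turn":0,"grip":0},{"x":0,"y":0,"z":0,"turn":0,"grip":0},{"x":0,"y":0,"z":0,"turn":0,"grip":0},{"x":0,"y":0,"z":0,"turn":0,"grip":0},{"x":0,"y":0,"z":0,"turn":0,"grip":0},{"x":0,"y":0,"z":0,"turn":0,"grip":0},{"x":0,"y":0,"z":0,"turn":0,"grip":0},{"x":0,"y":0,"z":0,"turn":0,"grip":0}]' >/dev/null
python3 -m handwheel '[{"x":0,"y":0,"z":0,"turn":0,"grip":0},{"x":0,"y":0,"z":0,"turn":0,"grip":0},{"x":0,"y":0,"z":0,"turn":0,"grip":0},{"x":0,"y":0,"z":0,"turn":0,"grip":0},{"x":0,"y":0,"z":0,"turn":0,"grip":0},{"x":0,"y":0,"z":0,"turn":0,"grip":0},{"x":0,"y":0,"z":0,"turn":0,"grip":0},{"x":0,"y":0,"z":0,"turn":0,"grip":0},{"x":0,"y":0,"z":0,"turn":0,"grip":0},{"x":0,"y":0,"z":0,"turn":0,"grip":0},{"x":0,"y":0,"z":0,"turn":0,"grip":0},{"x":0,"y":0,"z":0,"turn":0,"grip":0}]'
python3 -c "
from h import *
o=st();print((o['ee_pos']-UO)@UR); workorder.close_job()"
```

```text
time: 14.88
ee_pos: [0.584, 0.2245, 0.0823]
tool_rot: [[0.907, 0.421, 0.0], [0.421, -0.907, 0.0], [0.0, -0.0, -1.0]]
force: [0.5, -0.4, -0.4]
gripper_width: 0.001
14.875 [0.584  0.2245 0.0823] [ 0.5 -0.4 -0.4] 0.001053362815196227
[[0.907, 0.421, 0.0], [0.421, -0.907, 0.0], [0.0, -0.0, -1.0]]
[-0.15053852 -0.07586043  0.08231243]
the job is handed in; nothing more can be done
```

The drawer is fully out and the arm is pointing at the peeler, which is in the right-hand compartment as seen from the robot. The job is handed in at 14.9 s; no verdict is reported.

- **Drawer:** I hooked the shut fingertips behind the bar and pulled until the force jumped to about 10 N at the stop. The drawer front then measured 0.262 to 0.267 m in front of the unit's centre, which matches 145 mm out.
- **Pointing:** The fingertips are within about 5 mm of the peeler's estimated middle and about 4 cm above it. I held there for 4.5 s before handing in. The middle is an estimate from the front end of the peeler plus half its given length, because part of the blade end was hidden under the unit's top.
- **Contact:** The force reading was under 1 N, the same as the sensor noise with nothing touched. In the last pictures the mug, the mills and the teaspoon looked unmoved. The tumbler was outside those crops, but the arm never went down near it.
- **Checks that failed or disagreed:**
  - One move was refused for missing fields and resent, with no motion in between.
  - A hand triangulation of the handle paired its two ends wrongly, so I dropped it and used the depth readings.
  - The two views' depth readings differed by about 4 mm along the drawer, so I averaged them.

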